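# Puff the dust off a glass lens, then hold it up in the tongs

### The job

Blow the dust off the amber glass lens on the cleaning station: squeeze the blower's orange trigger all the way against its upright grip and let it spring back, with the lens still on its pedestal. Then take up the soft-jawed tongs (squeezing their blue grips closes them), close them on the rim of the lens, lift it to at least 10 cm above the desk, roughly level, and finish while still holding it there in the tongs. Do not touch the glass with the gripper itself, do not drop it, and leave the camera lens, its cap and the film cans where they stand.

Things in the scene. Friction and masses are not known exactly. Their poses are not given: they have to be found in the camera images.
- station: grey lens cleaning station fixed to the desk. Origin on the desk right under the lens pedestal (18 mm across, rubber top at 26 mm). Its 8 mm base plate reaches from -40 to +40 mm in its x and -35 to +195 mm in its y. At the +y end stands the blower: an upright black grip, 24 mm (x) by 22 mm (y), middle at y = 140 mm, top at 110 mm, the orange trigger lever on its -y side
- lens_seat (a point): middle of the pedestal's rubber top, where the lens rests, 26 mm above the desk
- nozzle_tip (a point): tip of the blower's nozzle, 52 mm to the station's +y of the pedestal, 30 mm above the desk; nozzle and barrel (top at 42 mm) run from here to the upright grip; bellows behind the grip reach 43 mm high
- blower_grip (a point): squeeze point of the blower, 75 mm above the desk, axes as the station's; squeeze along y from above. The back of the upright grip is 19 mm to +y of this point; the outer face of the trigger (16 mm wide in x) is 19 mm to -y when squeezed home, and when free leans out to about 31 mm at its top, 95 mm above the desk
- blower_trigger (a joint): angle of the orange trigger lever on a hinge 38 mm above the desk: 0 free, 0.22 rad squeezed home; a spring of 0.12 (free) to 0.36 N m (home), about 8 N at the fingers, returns it
- lens_mid (a point): bare amber glass lens, 30 mm across, 13.5 mm thick, about 25 g, lying loose and flat on the pedestal, domed side up. Point on its axis at half the height of its rim, 6 mm above its underside; z is the lens axis
- tongs_grip (a point): sprung tongs, steel arms, about 80 g, lying flat and loose on the desk. Point midway between the two blue grip plates (40 mm long, 24 mm high), 12 mm above the tongs' underside; x points to the jaws, z up, y across. Over the plates' outer faces here: about 59 mm open, 46 mm when closed on the lens. Squeezing the plates along y closes the tongs; letting them out opens them
- tongs_hub (a point): hinge hub of the tongs (20 mm across, 18 mm high), 60 mm behind the grip point, 12 mm above the underside; axes as tongs_grip. All three tongs frames belong to the right (-y) arm: when squeezed by angle q, the tongs' centre line runs from this hub at -q/2 about z from the x axis
- tongs_jaws (a point): middle of the open rubber jaws, 130 mm ahead of the hub and 70 mm ahead of the grip point (while the tongs are open), 10 mm above the underside; jaws 2 to 18 mm above the underside, tips 17 mm farther ahead. Jaws shaped as a shallow V that centres a round thing; about 59 mm apart when open, 31 mm on the lens; each mm squeezed at the plates closes them about 2.2 mm
- tongs_arm (a joint): closing angle between the arms of the tongs: 0 open (as they lie), about 0.21 rad closed on the lens, 0.30 fully shut; the spring pushes back with about 5 N at the blue plates at 0 and 9 N at 0.21, so a light partial squeeze (plates at 53 to 55 mm) carries the tongs with the jaws still open
- camera_lens: black camera lens with a red ring, 70 mm across, 94 mm high, standing loose on the desk; origin under its middle; leave alone
- lens_cap: black lens cap, 56 mm across, 10 mm high, loose on the desk; origin under its middle; leave alone
- film_can_1: film can with a grey lid, 34 mm across, 52 mm high, standing loose at the back of the desk; origin under its middle; leave alone
- film_can_2: film can with a yellow lid, 34 mm across, 52 mm high, standing loose at the back of the desk; origin under its middle; leave alone

How it is judged (in metres and radians):
On the way, in this order (a step that is already met when the one before it is completed fails the run):
1. the blower's trigger is squeezed home while the lens rests on its pedestal (value of joint blower_trigger above 0.18 rad and horizontal distance between lens_mid and lens_seat below 0.012 m and height (world z) of lens_mid between 0.027 and 0.04 m), for 0.1 s.
2. the trigger has sprung back, the lens still on its pedestal (value of joint blower_trigger below 0.03 rad and horizontal distance between lens_mid and lens_seat below 0.012 m and height (world z) of lens_mid between 0.027 and 0.04 m), for 0.1 s.
3. the lens is lifted off the pedestal in the jaws of the tongs, which the gripper holds (value of joint tongs_arm above 0.15 rad and contact force between lens and tongs above 0.4 N and contact force between each of lens, tongs and station below 0.01 N and contact force between the fingers and tongs above 2 N and height (world z) of lens_mid above 0.06 m), for 0.2 s.
At the end, for the whole second after the job is handed in: Lens still (under 30 mm/s) in the closed tongs (over 0.15 rad), over 45 mm ahead of their grip point, its middle over 98 mm up, tilt under 0.6 rad; the gripper holds the tongs (over 2 N, over 60 mm up), they press the lens (over 0.4 N), clear of the station; trigger free (under 0.03 rad) (value of joint tongs_arm above 0.15 rad and contact force between lens and tongs above 0.4 N and contact force between each of lens, tongs and station below 0.01 N and contact force between the fingers and tongs above 2 N and height (world z) of lens_mid above 0.098 m and height (world z) of tongs_grip above 0.06 m and x of lens_mid in the frame of tongs_grip above 0.045 m and angle between lens_mid's own z axis and vertical below 0.6 rad and linear speed of lens below 0.03 m/s and value of joint blower_trigger below 0.03 rad); the arm keeps its last pose, push and grip.
It fails at once if the gripper or arm touches the lens (contact force between lens and the fingers above 0.2 N or contact force between lens and the arm above 0.2 N).
It fails at once if the lens is dropped or knocked off its pedestal (height (world z) of lens_mid below 0.022 m).
It fails at once if the camera lens, its cap or a film can is moved by more than 25 mm (distance of any of camera_lens, lens_cap, film_can_1, film_can_2 from where it was at the start of the episode above 0.025 m).
It also fails if it takes over 51 s, if anything falls off the work surface, if the arm or the gripper's body presses on something with over 40 N, if the wrist force passes 120 N, or if a joint passes its speed limit or range.

### The arm

A 6-joint arm with a two-finger parallel gripper is mounted at the origin on a cart in front of the work surface, level with it; the furniture and walls round the work are solid. World frame = base frame: x ahead of the robot, y to its left, z up, the work surface at z = 0. Lengths are in mm, angles in rad, forces in N, time in s.
With the tool pointing down it reaches from about 400 to 925 mm from the base axis. Payload 12.5 kg.
Tool frame: the origin (TCP) lies midway between the tips of the shut fingers; the grasp point (between the pads) lies 19 mm behind it; z points along the fingers, y is the line along which they close (so a half turn about z gives the same grasp; the last joint's range is limited). The gripper opens to 95 mm and grips with 3 to 60 N. Pads are 20 mm wide; open, the fingers measure 119 mm over their backs; the gripper's body (75 mm by 180 mm) begins 59 mm behind the grasp point.
Start: joints at [-1.35, 0.491, 1.559, -0, 1.092, -0.106], TCP at [200.657, -591.932, 214.661] pointing down, gripper open.
Joint ranges: [-3.1, 3.1], [-0.84, 2.19], [0.05, 2.79], [-1.13, 4.28], [0.06, 2.93], [-2.69, 2.69]. Speed limits (rad/s): [2.22, 2.22, 2.79, 3.14, 3.14, 3.14].

### API

Orientations are given as [roll, pitch, yaw] about the fixed x, y, z axes, in that order (R = Rz(yaw) Ry(pitch) Rx(roll)).
In Python, from cell import state, viewer, env, models gives the robot as it stands. The module is installed in compiled form; this text tells all that it offers.
- The arm moves only by the tool arm_command, never from a script. Its argument "rows" is a list of rows, each a list of 2 entries, a list of its own where there are three numbers: the shift along the tool's x, y, z normalised to -1 to 1, where 1 is 0.25 m, then the turn about the tool's z normalised to -1 to 1, where 1 is pi rad. A call has exactly 5 rows; each row shifts and turns the commanded pose from where the row before left it, along the tool's axes as they then stand; what a row does not reach is not made up. A row lasts 1/10 s, in which the tool goes at most 50 mm and 8.59 degrees, less where a joint would pass 70% of its speed; a pose out of reach is approached as far as the arm can. A call with a number of a shift or a turn outside -1 to 1 is refused whole. A call with a gripper value outside its range is refused whole. "claw" is the opening, from 0 (shut) to 1 (fully open), set as the call begins (left out, the last holds). The fingers move at their own pace and stop on an object; the grip force is fixed at half the most. Time passes only in rows, so rows that do not move let the fingers close, or fill a call up. It gives the time, the measured TCP pose, the force, the opening and the grip force at its end, in the units of the state.
- state(): the state, without advancing time (a new reading comes with each control period).
- viewer.read_camera(name): name is "scene" or "top"; returns (picture, depth): 384x512x3 uint8, red, green, blue; 384x512 float32, mm along the optical axis (not along the pixel's ray), 0 where there is no reading.
- viewer.get_calibration(name): a dict with "camera_matrix" (3x3 intrinsics, pixels), "dist_coeffs" ([k1, k2, p1, p2, k3] as OpenCV has them; the pictures are not rectified), "world_to_cam" (4x4, takes a point from world to camera coordinates). Camera axes: x right, y up, looking along -z (the intrinsics and any distortion apply to the point x, -y, -z); pixel columns grow to the right and rows downward; lengths in mm; the calibration is good to about 2 mm. A picture is of the moment at which its call begins. get_calibration takes no time and is no camera call.
- env.job_done(): hands the job in; it is judged then, once.
Trained networks look in the newest picture that a camera, given by its name, has taken for a name from the list of things; names that differ only in an ending like _2 or _b are one class to them, and where a whole thing is asked for, a point or a joint stands for the part that bears it (a point fixed in the world has none). Each returns a list of dicts, best first, with "confidence" (0 to 1); they miss things now and then, are a little off and sometimes report something else, mostly with a low value. They report only what shows in the picture. A call takes as long as a camera call.
- models.search_frame(camera, label): "position" ([x, y, z] in mm, in world coordinates, good to about 4 mm: the middle of the surface that is visible of it).
- models.mark_of(camera, label): "position" ([x, y, z] in mm, in world coordinates, good to about 4 mm: a listed point, or the origin of a listed thing).
The state is a dict: "t": time; "joints": joint angles; "qvel": joint speeds; "tau": joint torques, N m; "eef_pos": TCP position; "tcp_rot": TCP orientation; "ft_force": force on the tool from outside, world axes, zero at the start; "moment": the same for the moment, N m; "opening": opening from 0.0 (shut) to 1.0 (fully open); "grip_force": force on a finger pad.
Only numpy, scipy, OpenCV 4.12 (cv2) and the standard library are available. Lean on these libraries where they do the work, as an engineer would, in place of code of your own. Each camera call takes 0.05 s, during which the arm holds its last target. There are 200 camera calls.

## Working session

There is one attempt and no reset: what is moved stays moved. The work goes in short steps, Python scripts to look and compute and a tool call to move; the robot and the scene stay as the last step left them, time stands still between calls to the robot, and variables do not carry over. Pictures are saved under pics/ and viewed, at most 10 in all, crops included, and the job is handed in when it is done.

Besides the shell and the picture viewer there is one more tool, called after "Call:" as name(argument=value, ...) on one line, values as JSON. arm_command: Moves the arm, as the interface text tells. Scaled input: -1 to 1 covers 0.25 m each way for a shift and pi rad each way for a turn. Its arguments: {"type":"object","properties":{"rows":{"type":"array","items":{"type":"array"}},"claw":{"type":"number"}},"required":["rows"]}

```bash
mkdir -p pics
cat > h.py <<'E'
import numpy as np, cv2
from cell import state, viewer, env, models
def snap(c,f):
    p,d=viewer.read_camera(c); cv2.imwrite('pics/'+f,p[:,:,::-1]); return p,d
def px2w(c,d,uv):
    k=viewer.get_calibration(c); K=np.array(k['camera_matrix']);T=np.array(k['world_to_cam'])
    uv=np.atleast_2d(np.array(uv,float))
    n=cv2.undistortPoints(uv[:,None],K,np.array(k['dist_coeffs']))[:,0]
    z=np.array([d[int(round(v)),int(round(u))] for u,v in uv])
    pc=np.c_[n[:,0]*z,-n[:,1]*z,-z,np.ones(len(z))]
    return (np.linalg.inv(T)@pc.T).T[:,:3],z
def cloud(c,d):
    h,w=d.shape; uu,vv=np.meshgrid(np.arange(w),np.arange(h))
    P,z=px2w(c,d,np.c_[uu.ravel(),vv.ravel()]); return P.reshape(h,w,3)
E
python3 - <<'E'
from h import *
s=state();print(s)
for c in('top','scene'):
    p,d=snap(c,c+'1.png'); np.savez('pics/'+c+'1.npz',p=p,d=d)
    for n in('station','lens_seat','nozzle_tip','blower_grip','lens_mid','tongs_grip','tongs_hub','tongs_jaws','camera_lens','lens_cap','film_can_1'):
        print(c,n,[(np.round(r['position']).tolist(),round(r['confidence'],2)) for r in models.mark_of(c,n)[:2]])
E
```

```text
{'t': 0.0, 'joints': array([-1.34960130e+00,  4.91543232e-01,  1.55946501e+00, -2.78171922e-05,
        1.09167745e+00, -1.05600204e-01]), 'qvel': array([-0.00053122,  0.00133387,  0.00064985, -0.00100581, -0.00205985,
        0.00061366]), 'tau': array([-8.49494591e-04, -6.12652588e+01, -2.58179158e+01,  6.91869110e-02,
        4.82787704e-02, -1.24892977e-04]), 'eef_pos': array([ 200.59153785, -591.67538226,  214.06653071]), 'tcp_rot': array([-3.14050311e+00, -9.06764724e-05,  3.26808018e-01]), 'ft_force': array([ 0.57284515, -0.10334239, -0.49928247]), 'moment': array([ 0.01672367, -0.01019254,  0.02354157]), 'grip_force': 0.0, 'opening': 0.997932508199927}
top station [([541.0, 122.0, -1.0], 0.63)]
top lens_seat [([542.0, 119.0, 29.0], 0.71)]
top nozzle_tip [([529.0, 174.0, 30.0], 0.92)]
top blower_grip [([512.0, 247.0, 75.0], 0.6)]
top lens_mid [([542.0, 117.0, 30.0], 0.42)]
top tongs_grip [([461.0, -305.0, 8.0], 0.64)]
top tongs_hub [([515.0, 248.0, 72.0], 0.52)]
top tongs_jaws [([530.0, -291.0, 12.0], 0.62)]
top camera_lens [([597.0, -126.0, -4.0], 0.57)]
top lens_cap [([512.0, 247.0, 73.0], 0.66), ([538.0, 388.0, -3.0], 0.64)]
top film_can_1 [([658.0, 87.0, -3.0], 0.66), ([691.0, 123.0, -0.0], 0.48)]
scene station [([542.0, 122.0, 4.0], 0.98), ([512.0, 251.0, 74.0], 0.51)]
scene lens_seat [([544.0, 120.0, 27.0], 0.9)]
scene nozzle_tip [([532.0, 171.0, 28.0], 0.8)]
scene blower_grip [([513.0, 249.0, 73.0], 0.72), ([458.0, -305.0, 11.0], 0.51)]
scene lens_mid [([547.0, 123.0, 31.0], 0.46), ([460.0, -304.0, 12.0], 0.38)]
scene tongs_grip [([457.0, -307.0, 10.0], 0.86)]
scene tongs_hub [([397.0, -320.0, 16.0], 0.56)]
scene tongs_jaws [([525.0, -291.0, 10.0], 0.59)]
scene camera_lens [([594.0, -129.0, -4.0], 0.65)]
scene lens_cap [([539.0, 386.0, 1.0], 0.66)]
scene film_can_1 [([661.0, 86.0, -0.0], 0.62), ([690.0, 123.0, 0.0], 0.59)]
```

View pics/top1.png

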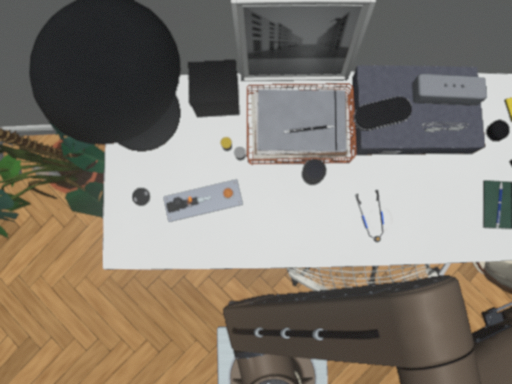

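View pics/scene1.png

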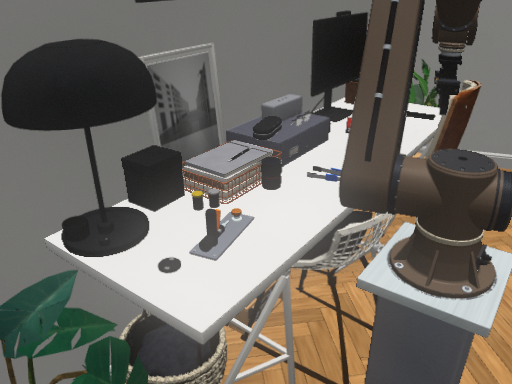

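The top view shows the station at px (165–242, 182–220), with the lens at (228,193) and the blower at (180,205). The tongs are at (357–383, 192–240), opening away from the robot. The scene view agrees. Now I'll refine the poses and check the lamp clearance.

Run:
```python
from h import *
from collections import defaultdict
R=defaultdict(list)
near={'lens_seat':(543,120),'nozzle_tip':(530,172),'blower_grip':(512,248),'lens_mid':(543,120),'tongs_grip':(459,-305),'tongs_hub':(397,-320),'tongs_jaws':(527,-291)}
for c in('top','scene'):
  for i in range(2):
    p,d=viewer.read_camera(c)
    for n,q in near.items():
        for r in models.mark_of(c,n):
            x=np.array(r['position'])
            if np.hypot(*(x[:2]-q))<15: R[n].append(x)
for n in R: print(n,len(R[n]),np.mean(R[n],0).round(1),np.std(R[n],0).round(1))
for c in('top','scene'):
    z=np.load('pics/'+c+'1.npz');p=z['p'];P=cloud(c,z['d']); hsv=cv2.cvtColor(p,cv2.COLOR_RGB2HSV)
    H,S,V=hsv[...,0],hsv[...,1],hsv[...,2]
    def rep(n,m):
        q=P[m]; print(c,n,m.sum(),q.mean(0).round(1),q.min(0).round(),q.max(0).round()) if m.sum() else print(n,0)
    reg=(P[...,0]>350)&(P[...,0]<620)&(P[...,2]>-10)
    rep('blue',reg&(H>100)&(H<130)&(S>120)&(V>60)&(P[...,1]<-200)&(P[...,1]>-400))
    m=reg&(H>100)&(H<130)&(S>120)&(V>60)&(P[...,1]<-200)&(P[...,1]>-400)
    for s in(m&(P[...,1]>-305),m&(P[...,1]<=-305)): rep(' plate',s)
    o=reg&(H<20)&(S>110)&(V>80)
    rep('amber',o&(abs(P[...,1]-120)<40)); rep('trigger',o&(abs(P[...,1]-240)<50))
    st=(P[...,1]>60)&(P[...,1]<340)&(P[...,0]>440)&(P[...,0]<600)&(P[...,2]>4)&(P[...,2]<14)&(S>20)
    q=P[st][:,:2].astype(np.float32); print('plate rect',len(q),cv2.minAreaRect(q))
    tall=(P[...,1]>200)&(P[...,1]<300)&(P[...,0]>440)&(P[...,0]<580)&(P[...,2]>90)&(P[...,2]<125)
    rep('griptop',tall)
    hi=(P[...,2]>250)&(P[...,1]>150)&(P[...,0]>300); rep('lamp',hi)
    steel=(P[...,1]>-360)&(P[...,1]<-250)&(P[...,0]>370)&(P[...,0]<570)&(V<150)&(P[...,2]<40)
    rep('tongs',steel)
```

```text
lens_seat 4 [544.1 121.6  27.2] [2.5 1.6 2. ]
nozzle_tip 4 [531.9 172.4  27.9] [1.4 1.1 2.5]
blower_grip 4 [514.  248.6  72.2] [1.7 1.2 1.2]
lens_mid 4 [542.5 121.4  30.3] [2.4 1.9 1.4]
tongs_grip 4 [ 459.2 -305.5    9.6] [0.9 0.8 0.9]
tongs_hub 4 [ 400.  -317.9   14.7] [2.  2.9 1.7]
tongs_jaws 4 [ 528.8 -291.    11.8] [1.6 2.  1.3]
top blue 3 [ 460.6 -328.5   22.3] [ 457. -329.   21.] [ 464. -328.   24.]
 plate 0
top  plate 3 [ 460.6 -328.5   22.3] [ 457. -329.   21.] [ 464. -328.   24.]
top amber 52 [542.4 124.1  39. ] [532. 114.  32.] [553. 135.  45.]
top trigger 19 [518.1 228.1  83.9] [512. 222.  57.] [525. 237.  99.]
plate rect 874 ((525.2925415039062, 201.99618530273438), (72.95716094970703, 221.02865600585938), 12.989471435546875)
top griptop 84 [513.2 254.  105.4] [500. 222.  91.] [527. 272. 115.]
top lamp 20979 [788.6 370.  457. ] [616. 150. 250.] [965. 754. 523.]
top tongs 93 [ 477.3 -301.4   14.8] [ 393. -329.   -8.] [ 545. -255.   25.]
scene blue 14 [ 458.8 -296.4   25. ] [ 435. -334.   23.] [ 476. -272.   27.]
scene  plate 9 [ 454.5 -277.6   24.9] [ 435. -283.   23.] [ 470. -272.   27.]
scene  plate 5 [ 466.4 -330.2   25.2] [ 454. -334.   24.] [ 476. -326.   27.]
scene amber 37 [540.9 125.9  39.4] [529. 112.  37.] [555. 137.  42.]
scene trigger 56 [514.7 230.7  75. ] [509. 224.  46.] [526. 238.  96.]
plate rect 0 ((0.0, 0.0), (0.0, 0.0), 0.0)
scene griptop 116 [508.8 258.4 101.8] [497. 222.  90.] [526. 271. 113.]
scene lamp 18279 [791.9 420.1 458.5] [614. 150. 250.] [969. 566. 616.]
scene tongs 694 [ 457.7 -302.1 -172.3] [ 370. -360. -753.] [ 563. -250.   26.]
```

Call:
arm_command(rows=[[[0,0,0],0.032],[[0.15,-0.12,0],0],[[0.15,-0.12,0],0],[[0.15,-0.12,0],0],[[0.15,-0.12,0],0]], claw=1)

```text
t: 3.3
eef_pos: [320.7, -439.8, 214.7]
tcp_rot: [3.141, -0.0, 0.226]
ft_force: [2.0, -1.4, 0.4]
opening: 0.997
grip_force: 0.0
```

Call:
arm_command(rows=[[[0.15,-0.12,0],0],[[0.15,-0.12,0],0],[[0.15,-0.12,0],0],[[0.15,-0.12,0],0],[[0.15,-0.12,0],0]])

```text
t: 3.8
eef_pos: [470.0, -251.4, 214.9]
tcp_rot: [3.141, -0.0, 0.226]
ft_force: [1.0, -1.3, -0.2]
opening: 0.999
grip_force: 0.0
```

Call:
arm_command(rows=[[[0.056,-0.174,0],0],[[0.056,-0.174,0],0],[[0.056,-0.174,0],0],[[0.056,-0.174,0],0],[[0.056,-0.174,0],0]])

```text
t: 4.3
eef_pos: [488.4, -23.7, 214.9]
tcp_rot: [3.141, -0.001, 0.226]
ft_force: [0.3, 0.0, -0.1]
opening: 1.002
grip_force: 0.0
```

Call:
arm_command(rows=[[[0.056,-0.174,0],0],[[0.056,-0.174,0],0],[[0.056,-0.174,0],0],[[0.056,-0.174,0],0],[[0.056,-0.174,0],0]])

```text
t: 4.8
eef_pos: [507.7, 204.2, 214.8]
tcp_rot: [3.141, -0.0, 0.226]
ft_force: [0.8, 0.3, -0.1]
opening: 1.004
grip_force: 0.0
```

Call:
arm_command(rows=[[[0.064,-0.17,0],0],[[0,0,0.16],0],[[0,0,0.16],0],[[0,0,0.16],0],[[0,0,0.155],0]])

```text
t: 5.3
eef_pos: [513.7, 247.4, 54.5]
tcp_rot: [3.142, -0.0, 0.227]
ft_force: [0.5, 0.4, -0.1]
opening: 1.001
grip_force: 0.0
```

Run:
```python
from h import *
p,d=viewer.read_camera('scene'); cv2.imwrite('pics/s2.png',cv2.resize(p[150:290,130:310,::-1],None,fx=4,fy=4,interpolation=cv2.INTER_CUBIC))
s=state();print(s['eef_pos'],s['ft_force'])
```

```text
[511.31052478 246.35269692  48.97138838] [-3.27193291 -1.32102855 -6.27845431]
```

View pics/s2.png

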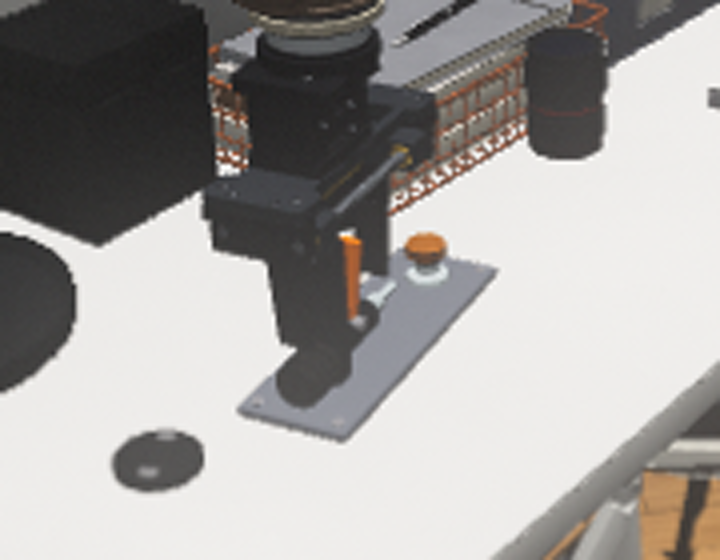

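Call:
arm_command(rows=[[[0,0,0],0],[[0,0,0],0],[[0,0,0],0],[[0,0,0],0],[[0,0,0],0]], claw=0.5)

```text
t: 5.85
eef_pos: [514.3, 247.4, 57.0]
tcp_rot: [-3.141, -0.002, 0.226]
ft_force: [-0.1, -0.5, 0.3]
opening: 0.637
grip_force: 0.0
```

Call:
arm_command(rows=[[[0,0,0],0],[[0,0,0],0],[[0,0,0],0],[[0,0,0],0],[[0,0,0],0]], claw=0.25)

```text
t: 6.35
eef_pos: [513.6, 250.0, 56.3]
tcp_rot: [-3.139, -0.002, 0.226]
ft_force: [-5.3, 23.0, 4.4]
opening: 0.398
grip_force: 30.0
```

Call:
arm_command(rows=[[[0,-0.008,0],0],[[0,0,0],0],[[0,0,0],0],[[0,0,0],0],[[0,0,0],0]], claw=0.25)

```text
t: 6.85
eef_pos: [513.6, 250.1, 56.4]
tcp_rot: [-3.141, -0.001, 0.226]
ft_force: [-1.0, 5.9, 5.1]
opening: 0.398
grip_force: 30.0
```

Call:
arm_command(rows=[[[0,0,0],0],[[0,0,0],0],[[0,0,0],0],[[0,0,0],0],[[0,0,0],0]], claw=1)

```text
t: 7.35
eef_pos: [513.3, 249.3, 55.8]
tcp_rot: [-3.141, 0.0, 0.226]
ft_force: [-0.4, -0.3, 0.1]
opening: 0.758
grip_force: 0.0
```

Call:
arm_command(rows=[[[0,0,0],0],[[0,0,0],0],[[0,0,0],0],[[0,0,0],0],[[0,0,0],0]], claw=1)

```text
t: 7.85
eef_pos: [513.5, 249.2, 55.9]
tcp_rot: [3.142, -0.0, 0.226]
ft_force: [-0.3, 0.3, -0.1]
opening: 1.001
grip_force: 0.0
```

Call:
arm_command(rows=[[[0,0,-0.15],0],[[0,0,-0.18],0],[[0,0,-0.18],0],[[0,0,-0.13],0],[[-0.059,0.176,0],0]])

```text
t: 8.35
eef_pos: [510.8, 205.8, 220.2]
tcp_rot: [-3.141, -0.009, 0.23]
ft_force: [0.5, -0.7, -1.0]
opening: 0.996
grip_force: 0.0
```

Call:
arm_command(rows=[[[-0.059,0.176,0],0],[[-0.059,0.176,0],0],[[-0.059,0.176,0],0],[[-0.059,0.176,0],0],[[-0.059,0.176,0],0]])

```text
t: 8.85
eef_pos: [485.9, -29.7, 216.1]
tcp_rot: [3.141, -0.0, 0.226]
ft_force: [1.3, -0.1, -0.3]
opening: 0.997
grip_force: 0.0
```

Run:
```python
from h import *
from collections import defaultdict
R=defaultdict(list)
near={'lens_seat':(543,120),'nozzle_tip':(530,172),'lens_mid':(543,120),'tongs_grip':(459,-305),'tongs_hub':(397,-320),'tongs_jaws':(527,-291)}
for c in('top','scene'):
  for i in range(4):
    p,d=viewer.read_camera(c)
    for n,q in near.items():
        for r in models.mark_of(c,n):
            x=np.array(r['position'])
            if np.hypot(*(x[:2]-q))<15: R[n,c].append(x)
for n in R: print(n,len(R[n]),np.mean(R[n],0).round(1),np.std(R[n],0).round(1))
print(state()['t'],state()['eef_pos'])
p,d=viewer.read_camera('scene'); cv2.imwrite('pics/s3.png',cv2.resize(p[140:280,180:400,::-1],None,fx=3.6,fy=3.6,interpolation=cv2.INTER_CUBIC))
```

```text
('lens_seat', 'top') 4 [542.9 119.8  28.2] [1.5 1.4 0.9]
('nozzle_tip', 'top') 4 [531.4 174.1  29.4] [1.  1.3 0.7]
('lens_mid', 'top') 5 [541.3 119.4  29.5] [1.7 0.7 1.2]
('tongs_grip', 'top') 4 [ 459.2 -305.     9.2] [1.3 0.5 1.2]
('tongs_hub', 'top') 4 [ 401.4 -314.3   13.5] [1.  0.9 0.8]
('tongs_jaws', 'top') 4 [ 531.2 -290.6   10.8] [2.2 1.  1.3]
('lens_seat', 'scene') 4 [543.8 120.   27.6] [0.7 2.  1. ]
('nozzle_tip', 'scene') 4 [531.2 172.   28. ] [0.6 0.8 1.2]
('lens_mid', 'scene') 5 [544.7 120.8  26. ] [ 2.2  1.4 12. ]
('tongs_grip', 'scene') 4 [ 459.3 -305.1    9.1] [1.5 0.9 1.5]
('tongs_hub', 'scene') 4 [ 397.  -319.4   16.4] [1.3 0.8 1.3]
('tongs_jaws', 'scene') 3 [ 526.2 -291.3   12.2] [0.2 1.4 0.6]
11.65 [486.38977817 -27.94974383 215.85337942]
```

View pics/s3.png

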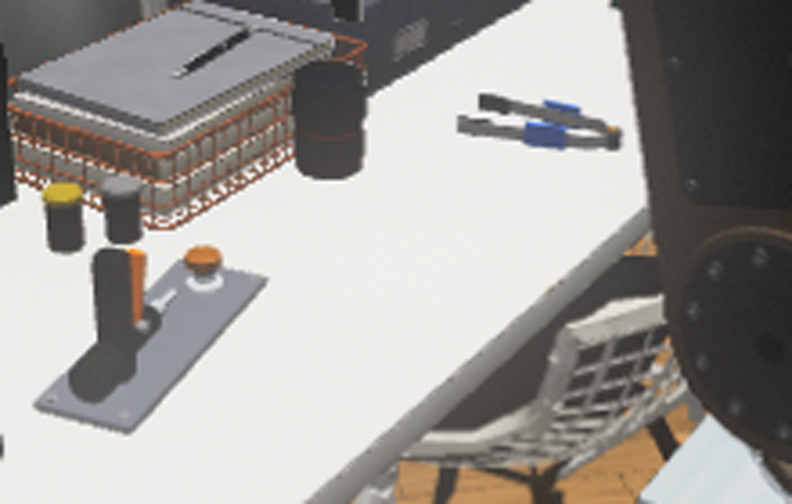

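The lens is still on its pedestal (crop 203,258), the orange trigger is free, and the tongs lie clear at crop (460–620, 95–145). Going to the tongs.

Call:
arm_command(rows=[[[0,0,0],0.0065],[[-0.055,0.177,0],0],[[-0.055,0.177,0],0],[[-0.055,0.177,0],0],[[-0.055,0.177,0],0]])

```text
t: 12.2
eef_pos: [468.4, -214.2, 216.0]
tcp_rot: [3.141, -0.0, 0.205]
ft_force: [0.3, 0.9, 0.1]
opening: 1.001
grip_force: 0.0
```

Call:
arm_command(rows=[[[-0.055,0.177,0],0],[[-0.057,0.177,0],0],[[0,0,0.17],0],[[0,0,0.17],0],[[0,0,0.15],0]])

```text
t: 12.7
eef_pos: [459.0, -305.1, 91.7]
tcp_rot: [-3.142, 0.0, 0.204]
ft_force: [0.1, -0.3, -0.7]
opening: 0.997
grip_force: 0.0
```

Call:
arm_command(rows=[[[0,0,0.12],0],[[0,0,0.06],0],[[0,0,0.04],0],[[0,0,0],0],[[0,0,0],0]])

```text
t: 13.2
eef_pos: [459.7, -305.0, 39.0]
tcp_rot: [3.141, -0.0, 0.206]
ft_force: [0.6, -0.3, -0.3]
opening: 1.006
grip_force: 0.0
```

Run:
```python
from h import *
s=state();print(s['eef_pos'],s['tcp_rot'],s['ft_force'])
p,d=viewer.read_camera('top'); cv2.imwrite('pics/t4.png',cv2.resize(p[170:260,320:430,::-1],None,fx=6,fy=6,interpolation=cv2.INTER_CUBIC))
```

```text
[ 459.73955189 -305.04264554   38.98488931] [ 3.14089263e+00 -4.82315050e-04  2.05590959e-01] [ 0.60157977 -0.27281724 -0.34651489]
```

View pics/t4.png

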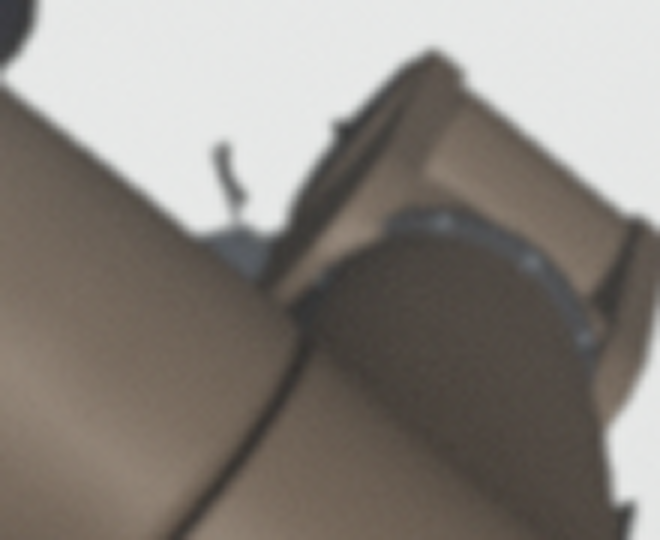

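The arm hides the tongs here; only the left jaw tip shows, at (228,175). The earlier estimates are tight (about 1 mm) against 18 mm of clearance, so I'll descend.

Call:
arm_command(rows=[[[0,0,0.05],0],[[0,0,0.05],0],[[0,0,0.028],0],[[0,0,0.01],0],[[0,0,0],0]])

```text
t: 13.75
eef_pos: [459.3, -304.7, 3.3]
tcp_rot: [-3.141, 0.001, 0.206]
ft_force: [0.3, 0.4, 0.4]
opening: 0.996
grip_force: 0.0
```

Call:
arm_command(rows=[[[0,0,0],0],[[0,0,0],0],[[0,0,0],0],[[0,0,0],0],[[0,0,0],0]], claw=0.65)

```text
t: 14.25
eef_pos: [459.5, -304.8, 4.0]
tcp_rot: [3.141, -0.0, 0.206]
ft_force: [-0.2, -0.6, 0.2]
opening: 0.667
grip_force: 0.2
```

Call:
arm_command(rows=[[[0,0,0],0],[[0,0,0],0],[[0,0,0],0],[[0,0,0],0],[[0,0,0],0]], claw=0.57)

```text
t: 14.75
eef_pos: [459.6, -304.9, 4.0]
tcp_rot: [3.141, -0.0, 0.206]
ft_force: [1.0, -1.2, 3.0]
opening: 0.569
grip_force: 6.6
```

Call:
arm_command(rows=[[[0,0,-0.04],0],[[0,0,-0.1],0],[[0,0,-0.14],0],[[0,0,-0.14],0],[[0,0,-0.1],0]])

```text
t: 15.25
eef_pos: [459.4, -304.8, 136.5]
tcp_rot: [3.14, -0.001, 0.206]
ft_force: [0.7, -0.9, -1.6]
opening: 0.568
grip_force: 5.7
```

Call:
arm_command(rows=[[[0,-0.05,0],0],[[0,-0.1,0],0],[[0,-0.13,0],0],[[0,-0.13,0],0],[[0,-0.13,0],0]])

```text
t: 15.75
eef_pos: [430.6, -170.8, 133.3]
tcp_rot: [-3.14, 0.001, 0.206]
ft_force: [0.5, 0.0, -0.5]
opening: 0.568
grip_force: 5.7
```

Run:
```python
from h import *
s=state();print(s['eef_pos'],s['tcp_rot'],s['ft_force'],s['opening'],s['grip_force'])
p,d=viewer.read_camera('scene');np.savez('pics/s5.npz',p=p,d=d)
for n in('tongs_grip','tongs_hub','tongs_jaws'):
  for c in('scene','top'):
    if c=='top' and n=='tongs_grip': viewer.read_camera('top')
    print(n,c,[(np.round(r['position']).tolist(),round(r['confidence'],2)) for r in models.mark_of(c,n)[:2]])
cv2.imwrite('pics/s5.png',cv2.resize(p[60:240,240:440,::-1],None,fx=3.3,fy=3.3,interpolation=cv2.INTER_CUBIC))
```

```text
[ 430.55143094 -170.76062718  133.27710151] [-3.14043579e+00  1.30186581e-03  2.05574219e-01] [ 0.53088087  0.03228236 -0.54148165] 0.5680883679821854 5.67603248229716
tongs_grip scene [([428.0, -167.0, 141.0], 0.72), ([538.0, 386.0, -1.0], 0.23)]
tongs_grip top []
tongs_hub scene [([365.0, -184.0, 145.0], 0.8), ([546.0, 120.0, 25.0], 0.31)]
tongs_hub top []
tongs_jaws scene [([494.0, -152.0, 144.0], 0.92)]
tongs_jaws top [([499.0, -150.0, 139.0], 0.41)]
```

View pics/s5.png

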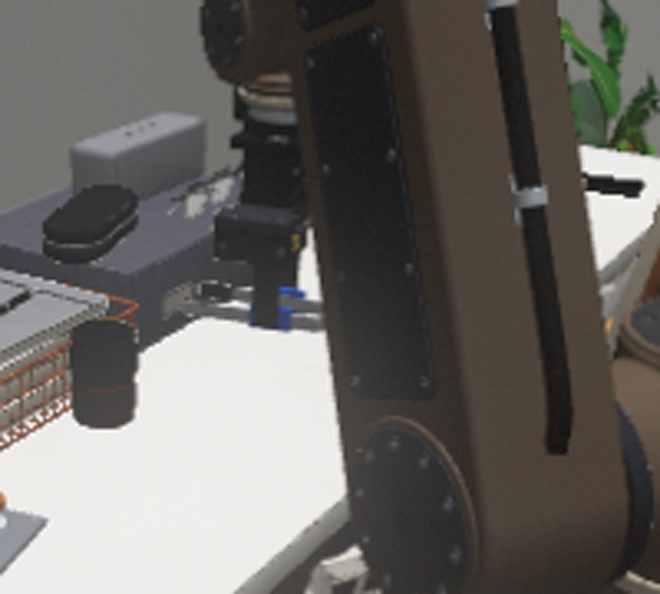

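The tongs are level in the gripper, with the jaws at crop (215,290) pointing ahead. Moving above the lens.

Call:
arm_command(rows=[[[0.03,-0.08,0],0],[[0.06,-0.15,0],0],[[0.06,-0.16,0],0],[[0.06,-0.16,0],0],[[0.06,-0.16,0],0]])

```text
t: 16.65
eef_pos: [461.9, 15.9, 133.7]
tcp_rot: [3.142, 0.0, 0.204]
ft_force: [0.8, -0.6, -0.2]
opening: 0.57
grip_force: 5.7
```

Call:
arm_command(rows=[[[0.06,-0.16,0],0],[[0.05,-0.12,0],0],[[0.02,-0.06,0],0],[[0,0,0.05],0],[[0,0,0.1],0]])

```text
t: 17.15
eef_pos: [477.3, 105.0, 96.8]
tcp_rot: [3.141, -0.003, 0.206]
ft_force: [0.6, 0.1, -2.2]
opening: 0.57
grip_force: 5.7
```

Call:
arm_command(rows=[[[0,0,0.08],0],[[0,0,0.06],0],[[0,0,0],0],[[0,0,0],0],[[0,0,0],0]])

```text
t: 17.65
eef_pos: [476.6, 104.6, 62.0]
tcp_rot: [3.141, -0.001, 0.205]
ft_force: [-1.2, -0.4, -0.5]
opening: 0.571
grip_force: 5.7
```

Run:
```python
from h import *
s=state();print(s['t'],s['eef_pos'],s['tcp_rot'],s['ft_force'],s['opening'],s['grip_force'])
out=[]
for c,(a,b,e,f),k in(('scene',(150,270,170,300),5),('top',(165,235,160,265),5)):
    p,d=viewer.read_camera(c);np.savez(f'pics/{c}6.npz',p=p,d=d)
    for n in('tongs_grip','tongs_hub','tongs_jaws','lens_mid','lens_seat'):
        print(n,c,[(np.round(r['position']).tolist(),round(r['confidence'],2)) for r in models.mark_of(c,n)[:2]])
    out.append(cv2.resize(p[a:b,e:f,::-1],(400*1,int(400*(b-a)/(f-e))),interpolation=cv2.INTER_CUBIC))
h=max(o.shape[0] for o in out)
cv2.imwrite('pics/c6.png',np.hstack([cv2.copyMakeBorder(o,0,h-o.shape[0],0,0,0) for o in out]))
```

```text
17.65 [476.60242651 104.55183127  62.03390178] [ 3.14137377e+00 -1.09732295e-03  2.05426127e-01] [-1.21697983 -0.40285975 -0.48020721] 0.5705148053003818 5.675366783689242
tongs_grip scene [([473.0, 110.0, 69.0], 0.94)]
tongs_hub scene [([411.0, 93.0, 74.0], 0.86)]
tongs_jaws scene [([539.0, 126.0, 70.0], 0.85)]
lens_mid scene [([540.0, 383.0, -0.0], 0.44)]
lens_seat scene [([542.0, 121.0, -1.0], 0.7), ([543.0, 120.0, 27.0], 0.6)]
tongs_grip top []
tongs_hub top []
tongs_jaws top [([536.0, 388.0, -2.0], 0.41)]
lens_mid top []
lens_seat top [([545.0, 117.0, 29.0], 0.82), ([515.0, 249.0, 71.0], 0.25)]
```

View pics/c6.png

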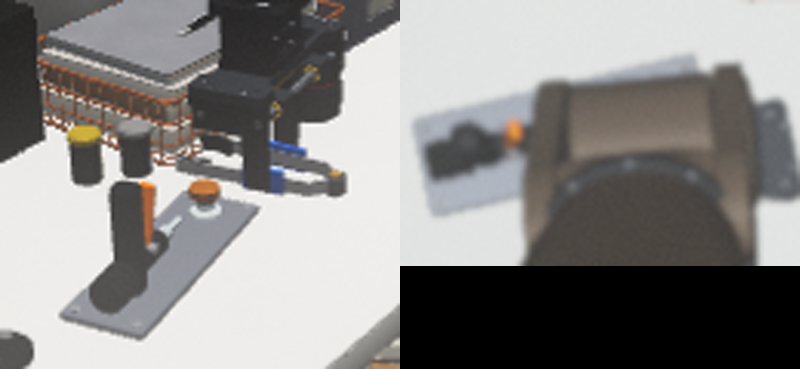

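Run:
```python
from h import *
z=np.load('pics/scene6.npz');P=cloud('scene',z['d']);p=z['p']
c,s=np.cos(.2054),np.sin(.2054); T=np.array([476.6,104.55])
def tool(q): d=q[:,:2]-T; return np.c_[d[:,0]*c+d[:,1]*s, d[:,0]*s-d[:,1]*c, q[:,2]]
m=(P[...,2]>50)&(P[...,2]<85)&(abs(P[...,0]-480)<100)&(abs(P[...,1]-105)<60)
q=tool(P[m]); 
for a in range(-85,100,10):
    w=q[(q[:,0]>=a)&(q[:,0]<a+10)]
    if len(w): print(a,len(w),'y',np.percentile(w[:,1],[0,10,50,90,100]).round(),'z',w[:,2].min().round(),w[:,2].max().round())
print('xmax',np.sort(q[:,0])[-6:].round(1))
hsv=cv2.cvtColor(p,cv2.COLOR_RGB2HSV)
a=(hsv[...,0]<20)&(hsv[...,1]>110)&(abs(P[...,0]-543)<30)&(abs(P[...,1]-121)<30)&(P[...,2]>22)
l=tool(P[a]);print('lens',len(l),l.mean(0),l.min(0),l.max(0))
```

```text
-75 25 y [-12. -10.  -6.   1.   3.] z 61.0 78.0
-65 31 y [-15. -13. -10.  -1.   5.] z 59.0 80.0
-55 31 y [-25. -22. -15.  14.  17.] z 62.0 78.0
-45 32 y [-24. -23. -20.  19.  20.] z 61.0 77.0
-35 31 y [-26. -24. -20.  21.  23.] z 61.0 77.0
-25 52 y [-31. -26. -21.  21.  26.] z 61.0 83.0
-15 59 y [-37. -34. -24.  22.  30.] z 59.0 85.0
-5 54 y [-41. -35.  20.  25.  31.] z 59.0 85.0
5 37 y [-36. -34.  21.  26.  32.] z 61.0 84.0
15 14 y [-29. -28. -26. -23. -21.] z 63.0 78.0
25 16 y [-28. -27. -25. -23. -20.] z 64.0 77.0
35 19 y [-30. -27. -24.  25.  27.] z 63.0 75.0
45 38 y [-29. -28.  17.  26.  28.] z 61.0 78.0
55 33 y [-29. -28. -23.  23.  25.] z 62.0 78.0
65 35 y [-32. -29. -25.  24.  28.] z 63.0 78.0
75 34 y [-30. -29.  20.  25.  27.] z 61.0 79.0
85 2 y [-24. -19.   1.  21.  26.] z 73.0 74.0
xmax [83.2 83.5 84.1 84.9 85.1 85.7]
lens 39 [67.02694762 -7.39881824 38.91909172] [ 56.35506788 -20.1616153   33.76459814] [80.74904967  4.49417051 41.27502429]
```

Run:
```python
from h import *
from scipy.optimize import minimize
def proj(c,P):
    k=viewer.get_calibration(c);Q=(np.array(k['world_to_cam'])@np.c_[P,np.ones(len(P))].T).T[:,:3]*[1,-1,-1]
    return cv2.projectPoints(Q,np.zeros(3),np.zeros(3),np.array(k['camera_matrix']),np.array(k['dist_coeffs']))[0][:,0]
t=np.linspace(0,2*np.pi,40)
for f in('top1','scene1','scene6'):
    z=np.load(f'pics/{f}.npz');c=f[:-1];p=z['p']
    hsv=cv2.cvtColor(p,cv2.COLOR_RGB2HSV).astype(int); u0,v0=proj(c,np.array([[543,121.5,33]]))[0].astype(int)
    w=np.clip((hsv[...,1]-60)/80.,0,1)*(hsv[...,0]<22); 
    r=11; W=w[v0-r:v0+r+1,u0-r:u0+r+1]
    vv,uu=np.mgrid[v0-r:v0+r+1,u0-r:u0+r+1]
    cen=np.array([(W*uu).sum(),(W*vv).sum()])/W.sum()
    def model(xy):
        L=[np.c_[xy[0]+15*np.cos(t),xy[1]+15*np.sin(t),0*t+h] for h in(26,38)]+[np.array([[xy[0],xy[1],39.5]])]
        h=cv2.convexHull(proj(c,np.vstack(L)).astype(np.float32)); m=cv2.moments(h); return np.array([m['m10'],m['m01']])/m['m00'],m['m00']
    s=minimize(lambda x:((model(x)[0]-cen)**2).sum(),[543,121.5],method='Nelder-Mead')
    print(f,s.x.round(1),'area',W.sum().round(),round(model(s.x)[1]),cen,(u0,v0))
```

```text
top1 [543.1 124.4] area 55.0 88 [227.59340411 192.56607183] (np.int64(228), np.int64(192))
scene1 [555.5 112.5] area 50.0 79 [234.83178509 209.62214411] (np.int64(236), np.int64(211))
scene6 [552.2 114.6] area 50.0 80 [235.24343434 210.23888889] (np.int64(236), np.int64(211))
```

Call:
arm_command(rows=[[[-0.004,-0.015,0.02],0],[[0,0,0.04],0],[[0,0,0.04],0],[[0,0,0.03],0],[[0,0,0.01],0]])

```text
t: 18.75
eef_pos: [473.9, 108.1, 25.1]
tcp_rot: [-3.141, 0.002, 0.206]
ft_force: [0.8, 0.7, -0.5]
opening: 0.574
grip_force: 5.7
```

Call:
arm_command(rows=[[[0,0,0],0],[[0,0,0],0],[[0,0,0],0],[[0,0,0],0],[[0,0,0],0]])

```text
t: 19.25
eef_pos: [474.4, 108.2, 26.6]
tcp_rot: [3.141, -0.0, 0.206]
ft_force: [-0.1, 0.9, -1.2]
opening: 0.569
grip_force: 5.7
```

Run:
```python
from h import *
s=state();print(s['t'],s['eef_pos'],s['tcp_rot'],s['ft_force'],s['opening'],s['grip_force'])
p,d=viewer.read_camera('scene'); np.savez('pics/scene7.npz',p=p,d=d)
cv2.imwrite('pics/c7.png',cv2.resize(p[180:240,200:290,::-1],None,fx=8,fy=8,interpolation=cv2.INTER_CUBIC))
```

```text
19.25 [474.44094196 108.18549137  26.56697551] [ 3.14144693e+00 -4.44390303e-04  2.05825009e-01] [-0.06350595  0.86788112 -1.17239977] 0.5689895007682343 5.675488481065258
```

View pics/c7.png

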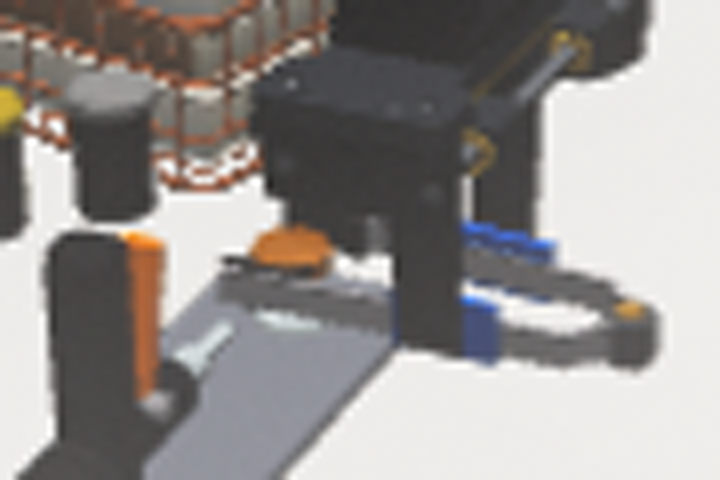

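The lens (290,250) sits between the jaws on its pedestal. Closing in steps.

Call:
arm_command(rows=[[[0,0,0],0],[[0,0,0],0],[[0,0,0],0],[[0,0,0],0],[[0,0,0],0]], claw=0.52)

```text
t: 19.8
eef_pos: [474.3, 108.2, 26.4]
tcp_rot: [3.141, -0.0, 0.206]
ft_force: [-0.8, 0.3, -1.1]
opening: 0.525
grip_force: 6.7
```

Call:
arm_command(rows=[[[0,0,0],0],[[0,0,0],0],[[0,0,0],0],[[0,0,0],0],[[0,0,0],0]], claw=0.49)

```text
t: 20.3
eef_pos: [474.4, 108.2, 26.4]
tcp_rot: [3.142, -0.0, 0.206]
ft_force: [-0.6, 0.1, -0.5]
opening: 0.492
grip_force: 9.4
```

Call:
arm_command(rows=[[[0,0,0],0],[[0,0,0],0],[[0,0,0],0],[[0,0,0],0],[[0,0,0],0]], claw=0.45)

```text
t: 20.8
eef_pos: [474.3, 108.2, 26.3]
tcp_rot: [3.141, 0.0, 0.206]
ft_force: [-0.6, 0.1, -1.2]
opening: 0.487
grip_force: 29.9
```

Run:
```python
from h import *
s=state();print(s['t'],s['eef_pos'],s['ft_force'],s['opening'],s['grip_force'])
p,d=viewer.read_camera('scene'); np.savez('pics/scene8.npz',p=p,d=d)
cv2.imwrite('pics/c8.png',cv2.resize(p[180:240,200:290,::-1],None,fx=8,fy=8,interpolation=cv2.INTER_CUBIC))
```

```text
20.8 [474.3364642  108.18270084  26.34804384] [-0.62936822  0.12280615 -1.23026155] 0.4874566299577827 29.871308505535126
```

View pics/c8.png

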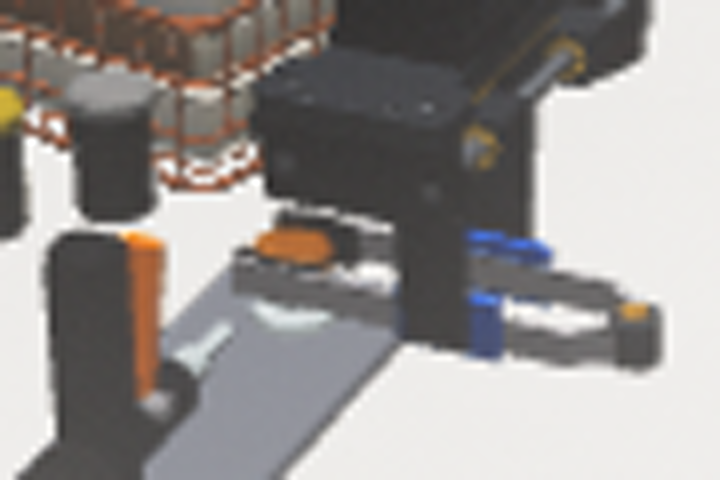

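The jaws are closed on the lens rim (295,245): the opening stalled at 46.3 mm, as expected. Lifting slowly.

Call:
arm_command(rows=[[[0,0,-0.01],0],[[0,0,-0.03],0],[[0,0,-0.05],0],[[0,0,-0.06],0],[[0,0,-0.06],0]])

```text
t: 21.35
eef_pos: [474.3, 108.2, 79.9]
tcp_rot: [3.141, -0.0, 0.206]
ft_force: [-0.5, 0.3, -0.9]
opening: 0.485
grip_force: 29.9
```

Call:
arm_command(rows=[[[0,0,-0.06],0],[[0,0,-0.05],0],[[0,0,-0.04],0],[[0,0,-0.02],0],[[0,0,-0.01],0]])

```text
t: 21.85
eef_pos: [474.4, 108.2, 124.3]
tcp_rot: [3.141, -0.001, 0.206]
ft_force: [-0.2, -0.1, -1.9]
opening: 0.49
grip_force: 29.9
```

Call:
arm_command(rows=[[[0,0,0],0],[[0,0,0],0],[[0,0,0],0],[[0,0,0],0],[[0,0,0],0]])

```text
t: 22.35
eef_pos: [474.3, 108.2, 123.7]
tcp_rot: [3.142, 0.0, 0.206]
ft_force: [-0.4, 0.3, 0.2]
opening: 0.484
grip_force: 29.9
```

Run:
```python
from h import *
s=state();print(s['t'],s['eef_pos'],s['tcp_rot'],s['opening'],s['grip_force'])
p,d=viewer.read_camera('scene')
for n in('lens_mid','tongs_grip','tongs_jaws'): print(n,[(np.round(r['position']).tolist(),round(r['confidence'],2)) for r in models.mark_of('scene',n)[:2]])
cv2.imwrite('pics/c9.png',cv2.resize(p[140:240,190:310,::-1],None,fx=6,fy=6,interpolation=cv2.INTER_CUBIC))
```

```text
22.35 [474.26463041 108.1957955  123.65032092] [3.14155967e+00 3.97106001e-04 2.05844214e-01] 0.48439676100888357 29.871219992637634
lens_mid [([690.0, 120.0, -1.0], 0.66), ([545.0, 121.0, 129.0], 0.51)]
tongs_grip [([472.0, 114.0, 128.0], 0.69)]
tongs_jaws [([535.0, 136.0, 133.0], 0.94)]
```

View pics/c9.png

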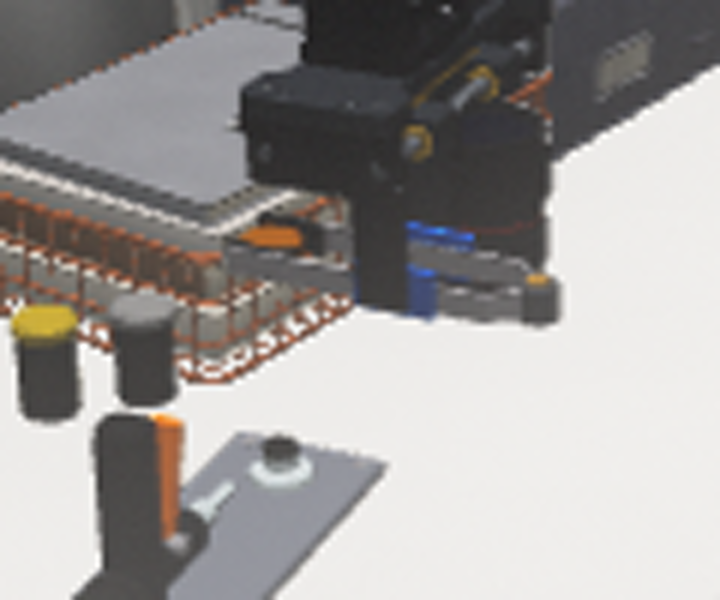

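The lens (275,237) is held level in the jaws at about 129 mm up. The pedestal is empty (280,450) and the trigger is free.

```bash
python3 -c "
from cell import env
print(env.job_done())"
```

```text
the job is handed in; nothing more can be done
None
```

I squeezed the blower's trigger home and let it spring back, then lifted the lens level in the tongs to about 129 mm and handed the job in still holding it; the hand-in gave no verdict.

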